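Set and lock the lot number at a beacon assembly bench

TASK

The next lot of warning beacons is number 472: on the lot-number unit, roll the three thumbwheels with a light fingertip so that 4, 7 and 2 (left to right as seen from the robot) stand squarely on the index line, then slide the lock knob fully home to the left so that the number is locked. Press the wheels gently, as they sit on small springs that hard pressing (16 N or more) ruins; do not start the lock before the number is right, and leave the beacon, tape roll and screwdriver beside the unit undisturbed.

Things in the scene. Friction and masses are not known exactly. Their poses are not given: they have to be found in the camera images.
- unit: lot-number unit bolted to the bench: grey base plate 150 (x) x 200 (y) x 22 mm high, x from -80 to +70 mm; origin at bench height, 20 mm on the robot's side of the wheel axle, mid-row; x away from the robot, y left, z up. Carries a row of three white thumbwheels and, in front of them, a black lock knob
- row: the three thumbwheels; origin on the nominal axle line at the middle wheel (unit x +20, y 0, z 58 mm), axes as the unit, never moves. Each wheel is a smooth drum, radius 32 mm, 22 mm wide, turning about y against a steady drag of 0.06 N m (2 N at the rim); no detents, it stays where left. Wheel centres at y +42 (left), 0 (middle), -42 mm (right)
- row_top (a point): nominal top of the middle wheel's rim when new (unit x +20, y 0, z 90 mm). The bearings are worn, each wheel differently: its real top stands 0 to 8 mm lower than this, so it must be found by touch. Each wheel also sits on its own spring: it sinks 1 mm per 5 N of press, 3 mm at most, then it is solid
- index (a point): middle of the index line, unit x +20, y 0, z 74 mm: short black marks at x +20 on the flat tops (z 74 mm) of four grey cheeks, each 10 mm thick, at y -63, -21, +21, +63 mm, x -20 to +60 mm, beside the wheels. The digit facing straight up is the one set. Black digits 0-9, 14 mm high, upright for a reader at the robot; the next higher lies 20 mm nearer the robot
- wheel0 (a joint): angle of the left (unit y +42 mm) thumbwheel. Digit d stands on the index line at 0.6283 x d rad (0 reads 0, 5.655 reads 9). Grows when its top is pushed along unit +x (away from the robot) and falls the other way. Stops at -0.20 and 5.85: no rolling over from 9 to 0. To be set to 4, that is 2.513 rad
- wheel1 (a joint): angle of the middle (unit y 0) thumbwheel. Digit d stands on the index line at 0.6283 x d rad (0 reads 0, 5.655 reads 9). Grows when its top is pushed along unit +x (away from the robot) and falls the other way. Stops at -0.20 and 5.85: no rolling over from 9 to 0. To be set to 7, that is 4.398 rad
- wheel2 (a joint): angle of the right (unit y -42 mm) thumbwheel. Digit d stands on the index line at 0.6283 x d rad (0 reads 0, 5.655 reads 9). Grows when its top is pushed along unit +x (away from the robot) and falls the other way. Stops at -0.20 and 5.85: no rolling over from 9 to 0. To be set to 2, that is 1.257 rad
- lock (a joint): travel of the lock in m along unit +y (left): 0 open, at its right-hand end; 0.050 at its left stop, fully home. Slides with about 3 N of friction and stays where it is left
- lock_grip (a point): point on the lock knob's axis, unit z 63 mm, 15 mm below the knob's top; it moves with the knob. The knob is an upright black block 16 (x) x 14 (y) mm, from unit z 38 to 78 mm, on a steel track in front of the wheels at unit x -55 mm; at lock = 0 it is at unit y -25 mm
- beacon: loose orange dome beacon on a black foot, 84 mm diameter, 78 mm high, origin under its centre; stands to the left of the unit; to be left alone
- tape: loose roll of grey tape, lying flat, outer diameter 90, inner 60, 25 mm high, origin under its centre; right of the unit; to be left alone
- screwdriver: loose screwdriver, 200 mm long, lying along its own x beyond the unit; origin under its middle; to be left alone
There are look-alikes about, which are no part of the job. Leave any green or red look-alike of the unit alone.

How it is judged:
By the outcome, as a careful person would: the job done as asked, in the order asked, and still so for the second after the job is handed in, with the robot touching nothing.
It also fails if it takes over 70 s, if anything falls off the work surface, if the arm or the gripper's body presses on something with over 40 N, if the wrist force passes 120 N, or if a joint passes its speed limit or range.

ROBOT

A 6-joint arm with a two-finger parallel gripper is mounted at the origin on the work surface. World frame = base frame: x ahead of the robot, y to its left, z up, the work surface at z = 0. Lengths are in mm, angles in rad, forces in N, time in s.
With the tool pointing down it reaches from about 300 to 775 mm from the base axis. Payload 14.6 kg.
Tool frame: the origin (TCP) lies at the very end of the fingers, on their centre line; the grasp point (between the pads) lies 19 mm behind it (manip.grip_point_offset is the distance from the TCP to the grasp point, in mm); z points along the fingers, y is the line along which they close (so a half turn about z gives the same grasp; the last joint's range is limited). The gripper opens to 94 mm and grips with 3 to 60 N. Pads are 16 mm wide; open, the fingers measure 119 mm over their backs; the gripper's body (75 mm by 177 mm) begins 78 mm behind the grasp point.
Start: joints at [1.124, 0.3, 1.521, -0, 1.321, -0.067], TCP at [203.901, 510.797, 205.446] pointing down, gripper open.
Joint ranges: [-3.03, 3.03], [-0.79, 2.21], [0.23, 2.52], [-1.04, 4.18], [0, 3.07], [-2.55, 2.55]. Speed limits (rad/s): [2.22, 2.22, 2.57, 3.14, 3.14, 3.14].

INTERFACE

Orientations are given as [roll, pitch, yaw] about the fixed x, y, z axes, in that order (R = Rz(yaw) Ry(pitch) Rx(roll)).
In Python, from cell import telemetry, eyes, manip gives the robot as it stands.
- The arm moves only by the tool play_rows, never from a script. Its arguments are lists of equal length, an entry for each row: "translation": the shift along the world's x, y, z in m, a list of three; "yaw": the turn about the world's z in rad. A call has 1 to 12 rows; each row is the pose to reach, as a shift and turn from the pose commanded when the call began; what a row does not reach only later rows make up. A row lasts 1/8 s, in which the tool goes at most 62.5 mm and 10.7 degrees, less where a joint would pass 70% of its speed; a pose out of reach is approached as far as the arm can. A call with a gripper value outside its range is refused whole. "hand" is the opening, from 0 (shut) to 1 (fully open), set as the call begins (left out, the last holds). The fingers move at their own pace and stop on an object; "force" is the grip in N (left out, the last holds). Time passes only in rows, so rows that repeat a pose let the fingers close. It gives the time, the measured TCP pose, the force, the opening and the grip force at its end, in the units of the state.
- telemetry.read_state(): the state, without advancing time (a new reading comes with each control period).
- eyes.camera(name): name is "scene" or "top"; returns a dict with "pixels" (480x640x3 uint8, red, green, blue), "fx", "fy", "cx", "cy" (pixels), "cam_to_world" (4x4, takes a point from camera to world coordinates). Camera axes: x right, y up, looking along -z (the intrinsics and any distortion apply to the point x, -y, -z); pixel columns grow to the right and rows downward; lengths in mm; the calibration is good to about 2 mm. A picture is of the moment at which its call begins. There is no depth.
- manip.sign_off(): hands the job in; it is judged then, once.
The state is a dict: "clock": time; "joints": joint angles; "qd": joint speeds; "effort": joint torques, N m; "eef_pos": TCP position; "eef_rot": TCP orientation; "wrist_force": force on the tool from outside, world axes, zero at the start; "moment": the same for the moment, N m; "finger_gap": finger opening in mm; "finger_force": force on a finger pad.
Only numpy, scipy, OpenCV 4.12 (cv2) and the standard library are available. Lean on these libraries where they do the work, as an engineer would, in place of code of your own. Each camera call takes 0.05 s, during which the arm holds its last target. There are 200 camera calls.

## Working session

There is one attempt and no reset: what is moved stays moved. The work goes in short steps, Python scripts to look and compute and a tool call to move; the robot and the scene stay as the last step left them, time stands still between calls to the robot, and variables do not carry over. Pictures are saved under pics/ and viewed, at most 10 in all, crops included, and the job is handed in when it is done.

Besides the shell and the picture viewer there is one more tool, called after ">>>" in YAML: its name, and indented under it one key for each argument. play_rows: Moves the arm, as the interface text tells. Its arguments: {"type":"object","properties":{"translation":{"type":"array","items":{"type":"array","items":{"type":"number"}}},"yaw":{"type":"array","items":{"type":"number"}},"hand":{"type":"number"},"force":{"type":"number"}},"required":["translation","yaw"]}

```bash
mkdir -p pics; python3 - <<'E'
from cell import telemetry, eyes, manip
import cv2,pickle
d={}
for n in("scene","top"):
    c=eyes.camera(n);d[n]=c
    cv2.imwrite(f"pics/{n}0.png",c["pixels"][:,:,::-1]);print(n,{k:v for k,v in c.items() if k!="pixels"})
pickle.dump(d,open("c0.pkl","wb"))
print(telemetry.read_state())
E
```

```text
scene {'fx': 501.0253032646695, 'fy': 501.0253032646695, 'cx': 319.50587578527154, 'cy': 245.40203517295595, 'cam_to_world': array([[-7.69270414e-01, -4.45260046e-01,  4.58221041e-01,
         9.02081167e+02],
       [ 6.38918351e-01, -5.38926905e-01,  5.48945472e-01,
         5.59688680e+02],
       [ 2.52416125e-03,  7.15053342e-01,  6.99065338e-01,
         7.44006690e+02],
       [ 0.00000000e+00,  0.00000000e+00,  0.00000000e+00,
         1.00000000e+00]])}
top {'fx': 477.96907033708675, 'fy': 477.96907033708675, 'cx': 330.07168670729635, 'cy': 254.3511786265917, 'cam_to_world': array([[-2.35073634e-02,  9.80990027e-01, -1.92629102e-01,
         3.10668888e+02],
       [-9.99057765e-01, -3.00830108e-02, -3.12824990e-02,
         4.42954523e+01],
       [-3.64826829e-02,  1.91712231e-01,  9.80772876e-01,
         9.88492028e+02],
       [ 0.00000000e+00,  0.00000000e+00,  0.00000000e+00,
         1.00000000e+00]])}
{'clock': 0.1, 'joints': array([ 1.12442800e+00,  3.00390071e-01,  1.52151670e+00,  1.10041602e-05,
        1.32068060e+00, -6.65861750e-02]), 'qd': array([-3.37213697e-04, -1.93280043e-03, -7.70869439e-04, -4.56433069e-05,
        1.17045179e-03, -9.21475497e-04]), 'effort': array([-1.88293166e-04, -5.32648873e+01, -3.53279865e+01,  7.09624845e-02,
        2.36188306e-02, -1.20419284e-05]), 'eef_pos': array([203.78873287, 510.60544356, 204.9580072 ]), 'eef_rot': array([-3.14060085e+00, -7.68210770e-05,  2.76180773e+00]), 'wrist_force': array([-0.62700474,  0.73561845,  0.07228804]), 'moment': array([-0.00021711,  0.07625527,  0.0038863 ]), 'finger_force': 0.0, 'finger_gap': 94.21465878445595}
```

View pics/scene0.png

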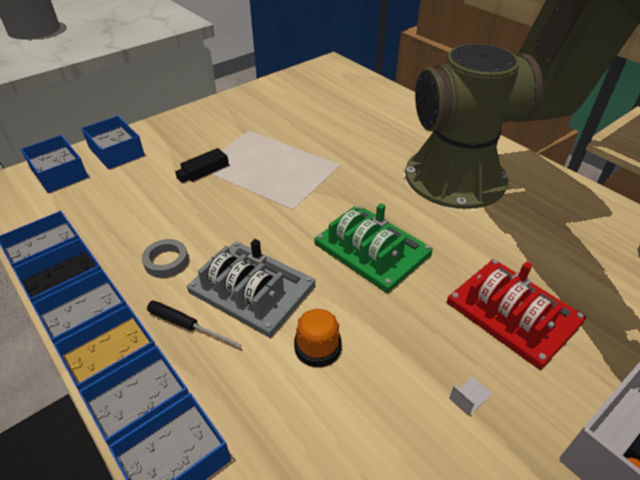

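View pics/top0.png

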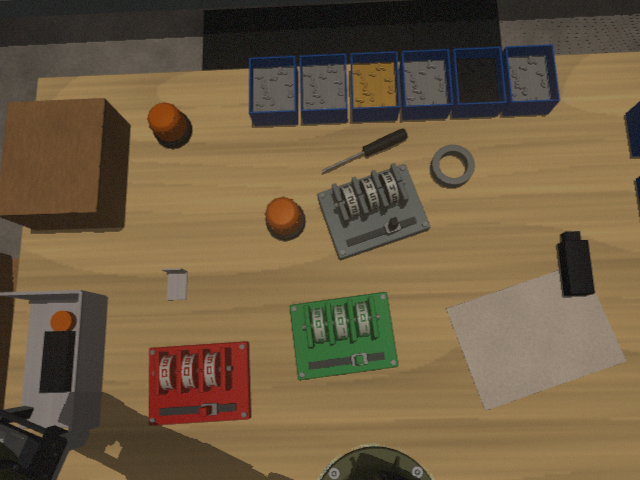

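The scene picture shows the grey unit near (252,285) with the tape left of it and the beacon at (318,335). In the top picture the unit is near (373,211), its knob at (392,225), the beacon at (284,217), the tape at (452,166) and the screwdriver at (365,150). Next I zoom in and measure the unit's pose.

```bash
cat > h.py <<'E'
import numpy as np,cv2
def cast(c,uv,z):
    uv=np.atleast_2d(uv).astype(float);M=c["cam_to_world"]
    d=np.c_[(uv[:,0]-c["cx"])/c["fx"],-(uv[:,1]-c["cy"])/c["fy"],-np.ones(len(uv))]@M[:3,:3].T
    o=M[:3,3];return o+d*((z-o[2])/d[:,2])[:,None]
def proj(c,P):
    M=c["cam_to_world"];q=(np.atleast_2d(P)-M[:3,3])@M[:3,:3]
    return np.c_[c["cx"]+c["fx"]*q[:,0]/-q[:,2],c["cy"]-c["fy"]*q[:,1]/-q[:,2]]
E
python3 - <<'E'
import pickle,cv2,numpy as np
from h import *
d=pickle.load(open("c0.pkl","rb"))
c=d["top"];p=c["pixels"]
hsv=cv2.cvtColor(p,cv2.COLOR_RGB2HSV)
m=(hsv[...,1]<50).astype(np.uint8);w=np.zeros_like(m);w[155:270,305:432]=1;m*=w
m=cv2.morphologyEx(m,cv2.MORPH_CLOSE,np.ones((9,9)))
cs,_=cv2.findContours(m,0,2);k=max(cs,key=cv2.contourArea)
X=cast(c,k[:,0],22)[:,:2].astype(np.float32)
r=cv2.minAreaRect(X);print(r,cv2.boxPoints(r))
a=cv2.resize(p[150:270,310:440],None,fx=4,fy=4,interpolation=2)
s=d["scene"]["pixels"];b=cv2.resize(s[230:340,180:320],None,fx=5,fy=5,interpolation=2)
cv2.imwrite("pics/tz.png",a[:,:,::-1]);cv2.imwrite("pics/sz.png",b[:,:,::-1])
E
```

```text
((595.11376953125, -14.888442993164062), (159.24737548828125, 198.7066650390625), 17.76451873779297) [[ 488.97342    55.433937]
 [ 549.5999   -133.7981  ]
 [ 701.25415   -85.21082 ]
 [ 640.6276    104.02121 ]]
```

View pics/tz.png

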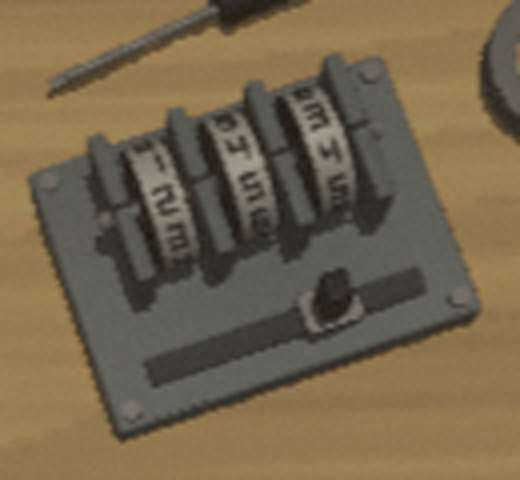

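View pics/sz.png

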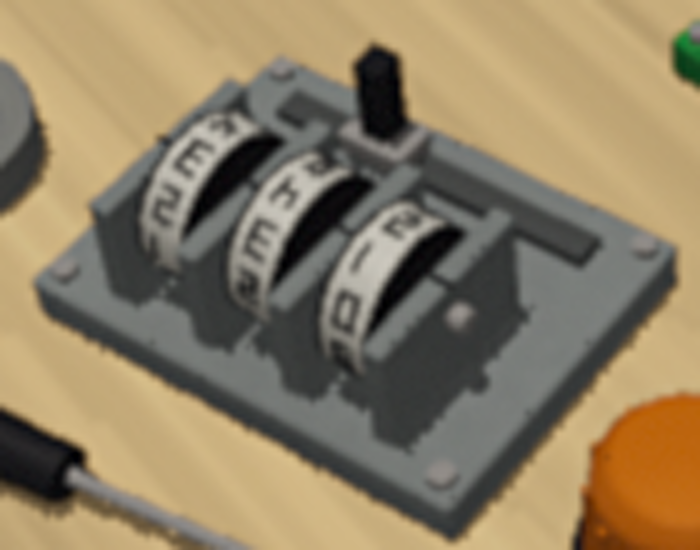

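The zoomed pictures show the left wheel near 2, the middle one between 4 and 5, and the right one near 4. Plate bolts in the top crop are at about (132,411), (459,296), (50,182) and (371,72). I'll get the pose from the bolts and check it by overlay.

```bash
cat >> h.py <<'E'
def unit(P,o,yaw):
    P=np.atleast_2d(P).astype(float);c,s=np.cos(yaw),np.sin(yaw)
    return np.c_[o[0]+c*P[:,0]-s*P[:,1],o[1]+s*P[:,0]+c*P[:,1],P[:,2]]
E
python3 - <<'E'
import pickle
from h import *
d=pickle.load(open("c0.pkl","rb"))
def four(c,pts,lab):
    B=cast(c,pts,24)
    print(lab,B.round(1))
    nl,nr,fl,fr=B
    ctr=B.mean(0);v=(fl-nl+fr-nr)/2;w=(nl-nr+fl-fr)/2
    yx=np.arctan2(v[1],v[0]);yy=np.arctan2(-w[0],w[1]);print(np.linalg.norm(v),np.linalg.norm(w),yx,yy)
    yaw=(yx+yy)/2
    o=ctr[:2]+5*np.array([np.cos(yaw),np.sin(yaw)]);print("origin",o,yaw);return o,yaw
o,y=four(d["top"],np.array([[132,411],[459,296],[50,182],[371,72]])/4+[310-.375,150-.375],"top")
o2,y2=four(d["scene"],np.array([[647,248],[283,70],[443,474],[65,270]])/5+[180-.4,230-.4],"scene")
O=(o+o2)/2;Y=(y+y2)/2;print(O,Y)
def ov(c,x0,y0,f,w,h):
    im=cv2.resize(c["pixels"][y0:y0+h,x0:x0+w],None,fx=f,fy=f,interpolation=2)[:,:,::-1].copy()
    def poly(P,col,cl=True):
        q=(proj(c,unit(P,O,Y))-[x0,y0]+.5)*f;cv2.polylines(im,[q.astype(int)],cl,col,1)
    poly([[-80,-100,22],[70,-100,22],[70,100,22],[-80,100,22]],(0,255,0))
    for yy in(-63,-21,21,63):
        poly([[-20,yy-5,74],[60,yy-5,74],[60,yy+5,74],[-20,yy+5,74]],(0,0,255))
        poly([[20,yy-5,74],[20,yy+5,74]],(255,255,0),False)
    poly([[-63,-32,78],[-47,-32,78],[-47,-18,78],[-63,-18,78]],(255,0,255))
    for yy in(-42,0,42): poly([[20,yy-11,86],[20,yy+11,86]],(0,255,255),False)
    return im
a=ov(d["top"],310,150,3,130,120);b=ov(d["scene"],180,230,3,140,120)
cv2.imwrite("pics/ov.png",np.hstack([a,b]))
E
```

```text
top [[ 503.4   49.1   24. ]
 [ 558.9 -121.6   24. ]
 [ 627.9   88.8   24. ]
 [ 682.7  -82.7   24. ]]
130.23625549571042 179.778792834769 0.3062702534184714 0.3116454938988325
origin [598.00196151 -15.05625326] 0.30895787365865196
scene [[ 505.1   52.9   24. ]
 [ 559.2 -119.2   24. ]
 [ 627.9   90.3   24. ]
 [ 683.1  -79.6   24. ]]
129.2047243158791 179.54847579670638 0.3023258211622637 0.3090735876601676
origin [598.5766957  -12.38825346] 0.30569970441121563
[598.28932861 -13.72225336] 0.30732878903493377
```

View pics/ov.png

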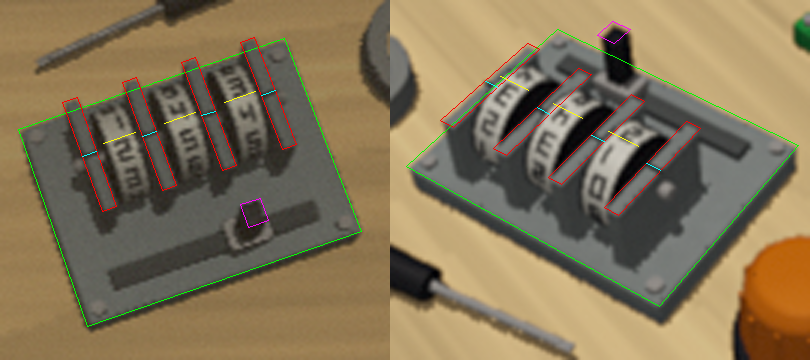

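The pose checks out: bolt spacing 130 x 180 mm, origin about (598.3, -13.7), yaw 0.307. I move with closed fingers to above the left wheel, 9 mm on the robot's side of the axle, tool y along unit x.

>>> play_rows:
  translation:
    - [0.02,-0.025,0]
    - [0.06,-0.075,0]
    - [0.105,-0.13,0]
    - [0.15,-0.185,0]
    - [0.195,-0.24,0]
    - [0.24,-0.295,0]
    - [0.285,-0.35,0]
    - [0.325,-0.4,0]
    - [0.36,-0.442,0]
    - [0.38,-0.466,0]
    - [0.392,-0.481,0]
    - [0.392,-0.481,0]
  yaw: [-0.05,-0.15,-0.25,-0.35,-0.45,-0.55,-0.65,-0.75,-0.82,-0.86,-0.884,-0.884]
  hand: 0
  force: 20

```text
clock: 1.6
eef_pos: [596.2, 28.4, 204.5]
eef_rot: [-3.14, -0.0, 1.875]
wrist_force: [-0.3, 0.6, 0.4]
finger_gap: 0.3
finger_force: 0.0
```

>>> play_rows:
  translation:
    - [0,0.0,-0.03]
    - [0,0.0,-0.075]
    - [0,0,-0.1]
    - [0,0,-0.105]
    - [0,0,-0.105]
  yaw: [0,0,0,0,0]

```text
clock: 2.22
eef_pos: [596.0, 30.4, 101.3]
eef_rot: [3.141, 0.0, 1.879]
wrist_force: [-0.2, -0.8, -0.3]
finger_gap: 0.4
finger_force: 0.0
```

```bash
python3 - <<'E'
from cell import eyes,telemetry
from h import *
import pickle
d={n:eyes.camera(n) for n in("scene","top")};pickle.dump(d,open("c1.pkl","wb"))
a=cv2.resize(d["top"]["pixels"][150:270,310:440],None,fx=3,fy=3,interpolation=2)
b=cv2.resize(d["scene"]["pixels"][220:340,180:320],None,fx=3,fy=3,interpolation=2)
cv2.imwrite("pics/n1.png",np.hstack([a,b])[:,:,::-1])
s=telemetry.read_state();print(s["eef_pos"],s["wrist_force"])
# dark digit blobs -> wheel angle offsets, from the unobstructed first pictures
O,Y=[598.3,-13.7],0.307
c0=pickle.load(open("c0.pkl","rb"))
for n in("top","scene"):
    c=c0[n];g=cv2.cvtColor(c["pixels"],cv2.COLOR_RGB2GRAY).astype(np.float32)
    for i,yy in enumerate((42,0,-42)):
        th=np.arange(-1.2,1.2,.02);zc=54
        ys=np.arange(yy-6,yy+6.1,1)
        prof=[]
        for t in th: # t>0 toward robot
            P=np.c_[np.full(len(ys),20-32*np.sin(t)),ys,np.full(len(ys),zc+32*np.cos(t))]
            q=proj(c,unit(P,O,Y)).astype(np.float32)
            prof.append(cv2.remap(g,q[:,0][None],q[:,1][None],1).mean())
        print(n,i," ".join(f"{t:.1f}:"+",".join(f"{v:.0f}" for v in prof[k:k+5]) for k,t in list(enumerate(th))[::5]))
E
```

```text
[596.38064914  30.07239557 101.8478675 ] [ 0.25918256 -0.15109397 -0.05321069]
top 0 -1.2:73,73,72,72,71 -1.1:71,70,70,69,69 -1.0:68,68,67,66,66 -0.9:66,65,66,66,67 -0.8:70,73,77,82,87 -0.7:93,98,104,108,112 -0.6:114,115,115,114,113 -0.5:112,112,111,111,112 -0.4:113,114,115,117,117 -0.3:118,117,118,119,121 -0.2:124,128,132,135,137 -0.1:139,141,142,141,139 0.0:135,126,113,101,93 0.1:93,100,111,119,121 0.2:116,107,98,90,86 0.3:90,98,109,115,114 0.4:107,97,89,89,96 0.5:108,118,124,125,123 0.6:120,115,107,98,88 0.7:81,78,79,84,89 0.8:92,93,90,85,78 0.9:74,71,72,75,78 1.0:79,78,74,70,67 1.1:65,66,68,71,75
top 1 -1.2:69,69,68,68,67 -1.1:67,66,66,65,65 -1.0:65,64,64,65,65 -0.9:66,66,67,69,70 -0.8:72,74,75,77,79 -0.7:81,83,85,86,87 -0.6:87,89,92,98,106 -0.5:113,119,124,126,126 -0.4:126,124,120,114,109 -0.3:105,103,101,97,93 -0.2:90,86,84,84,89 -0.1:98,108,120,129,134 0.0:136,136,138,140,144 0.1:148,150,151,151,150 0.2:149,145,138,126,110 0.3:95,88,89,96,105 0.4:111,111,104,94,87 0.5:84,87,94,101,106 0.6:104,98,89,82,81 0.7:84,90,98,105,109 0.8:110,109,105,100,93 0.9:83,74,69,68,69 1.0:72,73,
[... 1563 characters left out ...]
6:93,90,87,85,83 0.7:81,80,79,78,78 0.8:78,78,78,78,78 0.9:78,78,79,79,79 1.0:79,80,79,80,79 1.1:79,79,78,76,74
scene 2 -1.2:135,130,123,115,109 -1.1:105,106,111,118,126 -1.0:131,131,128,122,116 -0.9:116,119,126,134,139 -0.8:140,136,129,124,125 -0.7:132,145,159,171,179 -0.6:183,183,180,171,158 -0.5:144,133,128,131,140 -0.4:149,156,157,151,144 -0.3:137,132,132,139,146 -0.2:149,148,144,137,131 -0.1:128,132,143,156,168 0.0:178,184,187,187,184 0.1:180,174,167,159,152 0.2:143,135,128,123,118 0.3:115,114,114,116,120 0.4:124,128,132,136,139 0.5:141,142,143,142,141 0.6:139,136,133,130,126 0.7:122,119,115,112,110 0.8:107,105,103,102,101 0.9:101,101,100,100,100 1.0:100,100,100,99,98 1.1:97,96,94,91,89
```

View pics/n1.png

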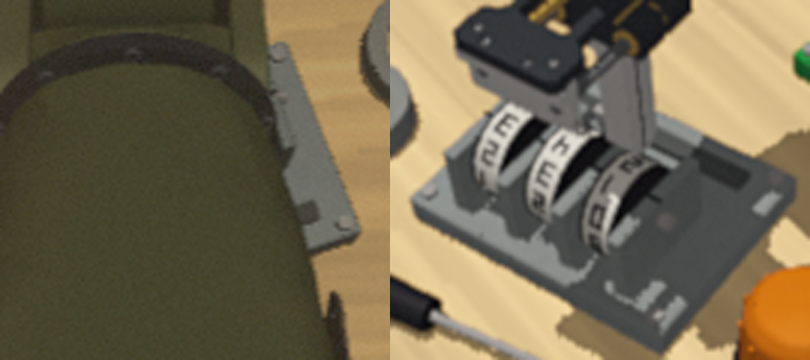

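The picture shows the fingertips over the left wheel, with the top view blocked by the arm and the scene view usable. The profiles give angles of about 0.99, 2.65 and 2.14 rad, so the needed rolls are about +49, +56 and -28 mm at the rim. I go down to feel the left wheel.

>>> play_rows:
  translation:
    - [0,0,-0.005]
    - [0,0,-0.01]
    - [0,0,-0.01]
  yaw: [0,0,0]

```text
clock: 2.7
eef_pos: [595.7, 29.8, 90.0]
eef_rot: [-3.141, -0.0, 1.878]
wrist_force: [0.6, -0.4, -0.2]
finger_gap: 0.4
finger_force: 0.0
```

>>> play_rows:
  translation:
    - [0,0,-0.002]
    - [0,0,-0.002]
  yaw: [0,0]

```text
clock: 2.95
eef_pos: [595.8, 29.8, 88.3]
eef_rot: [-3.141, -0.0, 1.878]
wrist_force: [0.6, -0.7, -0.4]
finger_gap: 0.5
finger_force: 0.0
```

>>> play_rows:
  translation:
    - [0,0,-0.0015]
    - [0,0,-0.0015]
  yaw: [0,0]

```text
clock: 3.2
eef_pos: [595.9, 29.8, 86.9]
eef_rot: [-3.141, -0.0, 1.878]
wrist_force: [0.0, 0.6, 0.6]
finger_gap: 0.6
finger_force: 0.0
```

>>> play_rows:
  translation:
    - [0,0,-0.0015]
    - [0,0,-0.0015]
  yaw: [0,0]

```text
clock: 3.45
eef_pos: [595.9, 29.8, 85.3]
eef_rot: [-3.141, -0.0, 1.878]
wrist_force: [-0.5, -0.1, 0.2]
finger_gap: 0.2
finger_force: 0.0
```

>>> play_rows:
  translation:
    - [0,0,-0.001]
    - [0,0,-0.001]
  yaw: [0,0]

```text
clock: 3.7
eef_pos: [596.0, 29.8, 84.5]
eef_rot: [3.141, 0.0, 1.878]
wrist_force: [-0.2, -0.0, 0.5]
finger_gap: 0.3
finger_force: 0.4
```

>>> play_rows:
  translation:
    - [0,0,-0.001]
    - [0,0,-0.001]
  yaw: [0,0]

```text
clock: 3.95
eef_pos: [596.0, 29.8, 83.7]
eef_rot: [3.141, 0.0, 1.878]
wrist_force: [-0.5, 0.2, 3.8]
finger_gap: 0.5
finger_force: 2.0
```

>>> play_rows:
  translation:
    - [0,0,-0.001]
    - [0,0,-0.001]
  yaw: [0,0]

```text
clock: 4.2
eef_pos: [596.1, 29.8, 82.9]
eef_rot: [3.141, 0.0, 1.878]
wrist_force: [-1.2, 0.2, 7.7]
finger_gap: 0.2
finger_force: 3.7
```

The left wheel's top is at about z 84.4 and the press is 7.7 N. I roll 18 mm along unit +x.

>>> play_rows:
  translation:
    - [0.0025,0.0008,0]
    - [0.0065,0.002,0]
    - [0.0105,0.0033,0]
    - [0.0145,0.0046,0]
    - [0.0172,0.0054,0]
    - [0.0172,0.0054,0]
  yaw: [0,0,0,0,0,0]

```text
clock: 4.95
eef_pos: [613.8, 35.4, 83.1]
eef_rot: [3.14, 0.0, 1.878]
wrist_force: [1.1, 0.6, 6.6]
finger_gap: 0.1
finger_force: 3.5
```

```bash
cat > w.py <<'E'
from cell import eyes,telemetry
from h import *
import sys
O,Y=[598.3,-13.7],0.307
TH=np.arange(-1.2,.6,.01)
def prof(c,yy,top):
    g=cv2.cvtColor(c["pixels"],cv2.COLOR_RGB2GRAY).astype(np.float32);ys=np.arange(yy-6,yy+6.1,1);o=[]
    for t in TH:
        P=np.c_[np.full(len(ys),20-32*np.sin(t)),ys,np.full(len(ys),top-32+32*np.cos(t))]
        q=proj(c,unit(P,O,Y)).astype(np.float32);o.append(cv2.remap(g,q[:,0][None],q[:,1][None],1).mean())
    return np.array(o)
E
python3 - <<'E'
from w import *
import pickle
c0=pickle.load(open("c0.pkl","rb"))["scene"];c=eyes.camera("scene");pickle.dump({"scene":c},open("c2.pkl","wb"))
for cc in(c0,c):
    p=prof(cc,42,84.4);print(" ".join(f"{t:.2f}:{v:.0f}" for t,v in list(zip(TH,p))[::4]))
cv2.imwrite("pics/n2.png",cv2.resize(c["pixels"][220:340,180:320],None,fx=4,fy=4,interpolation=2)[:,:,::-1])
E
```

```text
-1.20:88 -1.16:93 -1.12:107 -1.08:118 -1.04:122 -1.00:122 -0.96:120 -0.92:115 -0.88:109 -0.84:109 -0.80:129 -0.76:158 -0.72:175 -0.68:181 -0.64:181 -0.60:177 -0.56:171 -0.52:168 -0.48:170 -0.44:172 -0.40:172 -0.36:174 -0.32:173 -0.28:175 -0.24:178 -0.20:183 -0.16:189 -0.12:193 -0.08:192 -0.04:181 0.00:158 0.04:136 0.08:133 0.12:142 0.16:144 0.20:137 0.24:130 0.28:126 0.32:126 0.36:126 0.40:125 0.44:127 0.48:130 0.52:132 0.56:130
-1.20:118 -1.16:115 -1.12:114 -1.08:114 -1.04:114 -1.00:114 -0.96:114 -0.92:114 -0.88:115 -0.84:118 -0.80:123 -0.76:129 -0.72:131 -0.68:132 -0.64:125 -0.60:106 -0.56:89 -0.52:90 -0.48:103 -0.44:110 -0.40:109 -0.36:108 -0.32:107 -0.28:105 -0.24:103 -0.20:100 -0.16:98 -0.12:97 -0.08:97 -0.04:97 0.00:97 0.04:97 0.08:98 0.12:97 0.16:97 0.20:98 0.24:99 0.28:100 0.32:100 0.36:98 0.40:95 0.44:94 0.48:93 0.52:93 0.56:91
```

View pics/n2.png

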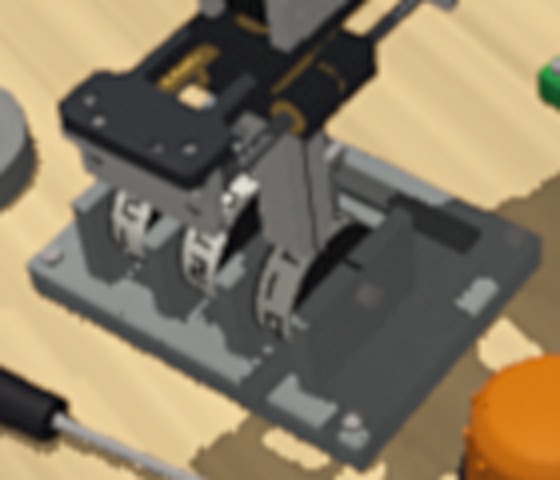

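No slip: the profile moved about 0.6 rad for an 18.7 mm stroke. Repeating the stroke.

>>> play_rows:
  translation:
    - [0,0,0.006]
    - [-0.0086,-0.0027,0.006]
    - [-0.0172,-0.0054,0.005]
    - [-0.0172,-0.0054,0.002]
    - [-0.0172,-0.0054,0]
    - [-0.0172,-0.0054,0]
    - [-0.0146,-0.0046,0]
    - [-0.0106,-0.0033,0]
    - [-0.0066,-0.0021,0]
    - [-0.0026,-0.0008,0]
    - [0,0,0]
    - [0,0,0]
  yaw: [0,0,0,0,0,0,0,0,0,0,0,0]

```text
clock: 6.5
eef_pos: [614.0, 35.4, 83.1]
eef_rot: [3.14, 0.0, 1.878]
wrist_force: [-0.1, 1.5, 6.7]
finger_gap: 0.5
finger_force: 3.4
```

>>> play_rows:
  translation:
    - [0,0,0.006]
    - [-0.0086,-0.0027,0.006]
    - [-0.0143,-0.0045,0.005]
    - [-0.0143,-0.0045,0.002]
    - [-0.0143,-0.0045,0]
    - [-0.0143,-0.0045,0]
    - [-0.0126,-0.004,0]
    - [-0.0096,-0.003,0]
    - [-0.0066,-0.0021,0]
    - [-0.0036,-0.0011,0]
    - [-0.0036,-0.0011,0]
    - [-0.0036,-0.0011,0.01]
  yaw: [0,0,0,0,0,0,0,0,0,0,0,0]

```text
clock: 8.0
eef_pos: [609.4, 34.2, 92.1]
eef_rot: [-3.141, -0.0, 1.878]
wrist_force: [-0.6, 0.1, 0.1]
finger_gap: 0.6
finger_force: 0.0
```

>>> play_rows:
  translation:
    - [0,-0.015,0.004]
    - [-0.0007,-0.035,0.004]
    - [-0.0007,-0.0445,0.001]
    - [-0.0007,-0.0445,-0.0025]
    - [-0.0007,-0.0445,-0.0025]
  yaw: [0,0,0,0,0]

```text
clock: 8.62
eef_pos: [608.5, -10.2, 89.3]
eef_rot: [-3.141, -0.0, 1.878]
wrist_force: [-0.3, 0.5, 0.4]
finger_gap: 0.5
finger_force: 0.0
```

>>> play_rows:
  translation:
    - [0,0,-0.0015]
    - [0,0,-0.0015]
  yaw: [0,0]

```text
clock: 8.88
eef_pos: [608.8, -10.1, 88.3]
eef_rot: [-3.141, -0.0, 1.878]
wrist_force: [-0.0, -0.1, -0.1]
finger_gap: 0.3
finger_force: 0.0
```

>>> play_rows:
  translation:
    - [0,0,-0.0015]
    - [0,0,-0.0015]
  yaw: [0,0]

```text
clock: 9.12
eef_pos: [608.8, -10.3, 86.9]
eef_rot: [3.141, -0.0, 1.878]
wrist_force: [-0.1, -0.0, 0.1]
finger_gap: 0.6
finger_force: 0.2
```

>>> play_rows:
  translation:
    - [0,0,-0.001]
    - [0,0,-0.001]
  yaw: [0,0]

```text
clock: 9.38
eef_pos: [608.9, -10.3, 86.2]
eef_rot: [3.141, 0.0, 1.878]
wrist_force: [-1.4, 1.3, 3.3]
finger_gap: 0.5
finger_force: 1.7
```

>>> play_rows:
  translation:
    - [0,0,-0.001]
    - [0,0,-0.001]
  yaw: [0,0]

```text
clock: 9.62
eef_pos: [609.0, -10.4, 85.4]
eef_rot: [3.141, 0.0, 1.878]
wrist_force: [-2.1, 0.1, 6.9]
finger_gap: 0.4
finger_force: 3.4
```

Middle wheel top is about z 86.8, with a 6.9 N press. Three strokes of about 18.5 mm.

>>> play_rows:
  translation:
    - [0.0025,0.0008,0]
    - [0.0065,0.002,0]
    - [0.0105,0.0033,0]
    - [0.0145,0.0046,0]
    - [0.0177,0.0056,0]
    - [0.0177,0.0056,0]
  yaw: [0,0,0,0,0,0]

```text
clock: 10.38
eef_pos: [627.1, -4.7, 85.5]
eef_rot: [3.14, 0.0, 1.878]
wrist_force: [1.1, 2.2, 6.2]
finger_gap: 0.4
finger_force: 3.1
```

>>> play_rows:
  translation:
    - [0,0,0.006]
    - [-0.0086,-0.0027,0.006]
    - [-0.0177,-0.0056,0.005]
    - [-0.0177,-0.0056,0.002]
    - [-0.0177,-0.0056,0]
    - [-0.0177,-0.0056,0]
    - [-0.0146,-0.0046,0]
    - [-0.0106,-0.0033,0]
    - [-0.0066,-0.0021,0]
    - [-0.0026,-0.0008,0]
    - [0,0,0]
    - [0,0,0]
  yaw: [0,0,0,0,0,0,0,0,0,0,0,0]

```text
clock: 11.88
eef_pos: [627.3, -4.7, 85.5]
eef_rot: [3.14, 0.001, 1.878]
wrist_force: [0.5, 1.2, 6.4]
finger_gap: 0.2
finger_force: 2.9
```

>>> play_rows:
  translation:
    - [0,0,0.006]
    - [-0.0086,-0.0027,0.006]
    - [-0.0177,-0.0056,0.005]
    - [-0.0177,-0.0056,0.002]
    - [-0.0177,-0.0056,0]
    - [-0.0177,-0.0056,0]
    - [-0.0146,-0.0046,0]
    - [-0.0106,-0.0033,0]
    - [-0.0066,-0.0021,0]
    - [-0.0026,-0.0008,0]
    - [0,0,0]
    - [0,0,0.008]
  yaw: [0,0,0,0,0,0,0,0,0,0,0,0]

```text
clock: 13.38
eef_pos: [626.5, -4.7, 92.6]
eef_rot: [-3.141, -0.0, 1.878]
wrist_force: [-0.1, -0.4, -0.5]
finger_gap: 0.0
finger_force: 0.0
```

Now the right wheel: start 9 mm beyond its axle, since it rolls backward.

>>> play_rows:
  translation:
    - [0.004,-0.015,0.004]
    - [0.009,-0.03,0.004]
    - [0.0122,-0.0402,0.001]
    - [0.0122,-0.0402,-0.003]
    - [0.0122,-0.0402,-0.003]
  yaw: [0,0,0,0,0]

```text
clock: 14.0
eef_pos: [638.3, -44.9, 89.2]
eef_rot: [-3.14, -0.001, 1.878]
wrist_force: [0.2, 0.3, 0.4]
finger_gap: 0.2
finger_force: 0.0
```

>>> play_rows:
  translation:
    - [0,0,-0.0015]
    - [0,0,-0.0015]
  yaw: [0,0]

```text
clock: 14.25
eef_pos: [638.7, -44.7, 88.4]
eef_rot: [-3.142, -0.0, 1.878]
wrist_force: [-0.4, -0.4, 0.7]
finger_gap: 0.6
finger_force: 0.0
```

>>> play_rows:
  translation:
    - [0,0,-0.0015]
    - [0,0,-0.0015]
  yaw: [0,0]

```text
clock: 14.5
eef_pos: [638.6, -44.9, 86.8]
eef_rot: [-3.141, -0.0, 1.878]
wrist_force: [-0.2, -0.3, 0.0]
finger_gap: 0.8
finger_force: 0.0
```

>>> play_rows:
  translation:
    - [0,0,-0.0015]
    - [0,0,-0.0015]
  yaw: [0,0]

```text
clock: 14.75
eef_pos: [638.8, -45.0, 85.6]
eef_rot: [3.141, 0.0, 1.878]
wrist_force: [-0.2, -0.7, 1.8]
finger_gap: 0.7
finger_force: 0.9
```

>>> play_rows:
  translation:
    - [0,0,-0.001]
    - [0,0,-0.001]
  yaw: [0,0]

```text
clock: 15.0
eef_pos: [638.9, -45.0, 84.8]
eef_rot: [3.141, 0.0, 1.878]
wrist_force: [-1.4, -0.2, 4.7]
finger_gap: 0.6
finger_force: 2.4
```

>>> play_rows:
  translation:
    - [0,0,-0.001]
    - [0,0,-0.001]
  yaw: [0,0]

```text
clock: 15.25
eef_pos: [639.1, -45.0, 84.2]
eef_rot: [3.14, 0.0, 1.878]
wrist_force: [-0.4, 0.8, 6.6]
finger_gap: 0.4
finger_force: 3.5
```

>>> play_rows:
  translation:
    - [-0.0025,-0.0008,0]
    - [-0.0065,-0.002,0]
    - [-0.0105,-0.0033,0]
    - [-0.0138,-0.0044,0]
    - [-0.0138,-0.0044,0]
    - [-0.0138,-0.0044,0.006]
    - [-0.0005,-0.0002,0.006]
    - [0,0,0.003]
    - [0,0,0]
    - [0,0,0]
  yaw: [0,0,0,0,0,0,0,0,0,0]

```text
clock: 16.5
eef_pos: [638.9, -45.0, 84.1]
eef_rot: [3.14, 0.0, 1.878]
wrist_force: [0.5, 1.5, 8.3]
finger_gap: 0.6
finger_force: 3.9
```

>>> play_rows:
  translation:
    - [-0.0025,-0.0008,0]
    - [-0.0065,-0.002,0]
    - [-0.0105,-0.0033,0]
    - [-0.013,-0.0041,0]
    - [-0.013,-0.0041,0]
    - [-0.013,-0.0041,0.015]
    - [-0.02,-0.06,0.06]
    - [-0.04,-0.115,0.06]
    - [-0.06,-0.17,0.06]
    - [-0.08,-0.22,0.06]
    - [-0.1,-0.25,0.06]
    - [-0.1,-0.25,0.06]
  yaw: [0,0,0,0,0,0,0,0,0,0,0,0]

```text
clock: 18.0
eef_pos: [537.2, -296.9, 143.8]
eef_rot: [-3.141, -0.0, 1.875]
wrist_force: [0.4, 0.2, -0.1]
finger_gap: 0.5
finger_force: 0.0
```

```bash
cat > look.py <<'E'
from w import *
import pickle,sys
n=sys.argv[1];d={k:eyes.camera(k) for k in("scene","top")};pickle.dump(d,open(n+".pkl","wb"))
a=cv2.resize(d["top"]["pixels"][150:270,310:440],None,fx=3,fy=3,interpolation=2)
b=cv2.resize(d["scene"]["pixels"][220:340,180:320],None,fx=3,fy=3,interpolation=2)
cv2.imwrite(f"pics/{n}.png",np.hstack([a,b])[:,:,::-1])
s=telemetry.read_state();print(s["clock"],s["eef_pos"])
for k in d:
    for i,(yy,tp) in enumerate(((42,84.4),(0,86.8),(-42,85.9))):
        p=prof(d[k],yy,tp);print(k,i," ".join(f"{t:.2f}:{v:.0f}" for t,v in list(zip(TH,p))[40::3]))
E
python3 look.py n3
```

```text
18.1 [ 538.67739886 -294.72170475  143.71111479]
scene 0 -0.80:144 -0.77:132 -0.74:132 -0.71:144 -0.68:158 -0.65:163 -0.62:158 -0.59:146 -0.56:143 -0.53:156 -0.50:178 -0.47:194 -0.44:202 -0.41:205 -0.38:204 -0.35:201 -0.32:193 -0.29:181 -0.26:173 -0.23:165 -0.20:158 -0.17:149 -0.14:139 -0.11:137 -0.08:148 -0.05:162 -0.02:174 0.01:182 0.04:185 0.07:187 0.10:192 0.13:196 0.16:196 0.19:193 0.22:184 0.25:171 0.28:155 0.31:141 0.34:132 0.37:129 0.40:129 0.43:129 0.46:128 0.49:125 0.52:120 0.55:116 0.58:111
scene 1 -0.80:132 -0.77:124 -0.74:125 -0.71:134 -0.68:141 -0.65:142 -0.62:135 -0.59:134 -0.56:147 -0.53:171 -0.50:191 -0.47:200 -0.44:202 -0.41:196 -0.38:181 -0.35:160 -0.32:149 -0.29:153 -0.26:167 -0.23:177 -0.20:183 -0.17:184 -0.14:181 -0.11:179 -0.08:178 -0.05:178 -0.02:181 0.01:185 0.04:188 0.07:193 0.10:197 0.13:198 0.16:196 0.19:191 0.22:181 0.25:167 0.28:152 0.31:138 0.34:130 0.37:125 0.40:122 0.43:119 0.46:114 0.49:109 0.52:104 0.55:98 0.58:93
scene 2 -0.80:168 -0.77:165 -0.74:164 -0.71:168 -0.68:171 -0.65:175 -0.62:175 -0.59:176 -0.56:175 -0.53:177 -0.50:180 -0.47:185 -0.44:192
[... 962 characters left out ...]
 -0.20:139 -0.17:144 -0.14:144 -0.11:145 -0.08:148 -0.05:152 -0.02:157 0.01:158 0.04:159 0.07:162 0.10:168 0.13:175 0.16:175 0.19:171 0.22:164 0.25:155 0.28:136 0.31:107 0.34:94 0.37:99 0.40:111 0.43:119 0.46:111 0.49:98 0.52:93 0.55:100 0.58:109
top 2 -0.80:116 -0.77:117 -0.74:119 -0.71:122 -0.68:126 -0.65:128 -0.62:130 -0.59:131 -0.56:132 -0.53:133 -0.50:132 -0.47:134 -0.44:138 -0.41:142 -0.38:146 -0.35:149 -0.32:151 -0.29:149 -0.26:142 -0.23:128 -0.20:109 -0.17:98 -0.14:104 -0.11:120 -0.08:130 -0.05:128 -0.02:117 0.01:115 0.04:129 0.07:145 0.10:144 0.13:132 0.16:119 0.19:114 0.22:127 0.25:146 0.28:161 0.31:164 0.34:159 0.37:149 0.40:128 0.43:103 0.46:96 0.49:106 0.52:118 0.55:123 0.58:115
```

View pics/n3.png

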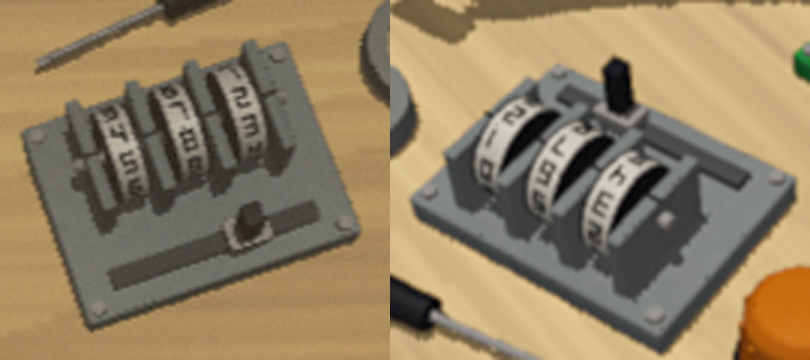

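The picture shows 4, 7 and 2 nearly on the line. From the profiles the right wheel is on (offset about 0.00), the middle one is 0.13 rad too far and the left 0.105 rad too far. I correct by about -3.9 mm and -3.2 mm.

>>> play_rows:
  translation:
    - [0.01,0.03,0]
    - [0.022,0.08,0]
    - [0.038,0.135,0]
    - [0.054,0.19,0]
    - [0.068,0.24,-0.01]
    - [0.0785,0.28,-0.03]
    - [0.0806,0.2879,-0.05]
    - [0.0806,0.2879,-0.053]
    - [0.0806,0.2879,-0.053]
  yaw: [0,0,0,0,0,0,0,0,0]

```text
clock: 19.23
eef_pos: [619.3, -8.0, 90.8]
eef_rot: [3.141, 0.0, 1.877]
wrist_force: [-0.1, 0.2, 1.0]
finger_gap: 0.7
finger_force: 0.0
```

>>> play_rows:
  translation:
    - [0,0,-0.003]
    - [0,0,-0.0055]
    - [0,0,-0.0055]
    - [-0.0012,-0.0004,-0.0055]
    - [-0.0028,-0.0009,-0.0055]
    - [-0.0037,-0.0012,-0.0055]
    - [-0.0037,-0.0012,-0.0055]
  yaw: [0,0,0,0,0,0,0]

```text
clock: 20.1
eef_pos: [616.6, -8.9, 86.4]
eef_rot: [3.139, 0.001, 1.877]
wrist_force: [1.7, -0.4, 6.9]
finger_gap: 0.7
finger_force: 3.3
```

>>> play_rows:
  translation:
    - [0,0,0.008]
    - [-0.005,0.02,0.01]
    - [-0.009,0.0412,0.008]
    - [-0.009,0.0412,0.003]
    - [-0.009,0.0412,0]
    - [-0.009,0.0412,-0.0023]
    - [-0.009,0.0412,-0.0023]
    - [-0.0105,0.0407,-0.0023]
    - [-0.012,0.0403,-0.0023]
    - [-0.012,0.0403,-0.0023]
  yaw: [0,0,0,0,0,0,0,0,0,0]

```text
clock: 21.35
eef_pos: [604.3, 32.4, 83.6]
eef_rot: [3.139, -0.001, 1.877]
wrist_force: [-1.4, 6.3, 8.7]
finger_gap: 0.3
finger_force: 4.3
```

>>> play_rows:
  translation:
    - [0,0,0.015]
    - [0.0,-0.02,0.06]
    - [-0.005,-0.08,0.06]
    - [-0.02,-0.14,0.06]
    - [-0.03,-0.2,0.06]
    - [-0.045,-0.26,0.06]
    - [-0.065,-0.32,0.06]
    - [-0.065,-0.33,0.06]
    - [-0.065,-0.33,0.06]
  yaw: [0,0,0,0,0,0,0,0,0]

```text
clock: 22.48
eef_pos: [538.5, -298.4, 142.8]
eef_rot: [-3.142, 0.0, 1.876]
wrist_force: [-0.0, 0.8, 0.6]
finger_gap: 0.1
finger_force: 0.0
```

```bash
python3 look.py n4
```

```text
22.575 [ 539.05024032 -296.8578175   142.76188141]
scene 0 -0.80:141 -0.77:152 -0.74:154 -0.71:147 -0.68:141 -0.65:145 -0.62:159 -0.59:168 -0.56:166 -0.53:154 -0.50:144 -0.47:150 -0.44:170 -0.41:191 -0.38:202 -0.35:207 -0.32:207 -0.29:202 -0.26:192 -0.23:180 -0.20:170 -0.17:164 -0.14:157 -0.11:148 -0.08:139 -0.05:136 -0.02:142 0.01:156 0.04:166 0.07:173 0.10:179 0.13:184 0.16:188 0.19:191 0.22:193 0.25:191 0.28:186 0.31:178 0.34:168 0.37:157 0.40:149 0.43:142 0.46:137 0.49:132 0.52:126 0.55:121 0.58:115
scene 1 -0.80:146 -0.77:157 -0.74:157 -0.71:146 -0.68:132 -0.65:128 -0.62:136 -0.59:145 -0.56:147 -0.53:141 -0.50:136 -0.47:143 -0.44:164 -0.41:188 -0.38:202 -0.35:206 -0.32:202 -0.29:189 -0.26:166 -0.23:147 -0.20:144 -0.17:154 -0.14:166 -0.11:174 -0.08:179 -0.05:180 -0.02:181 0.01:179 0.04:176 0.07:175 0.10:177 0.13:180 0.16:185 0.19:190 0.22:194 0.25:193 0.28:188 0.31:179 0.34:167 0.37:153 0.40:139 0.43:127 0.46:117 0.49:108 0.52:102 0.55:96 0.58:92
scene 2 -0.80:168 -0.77:165 -0.74:164 -0.71:167 -0.68:171 -0.65:175 -0.62:175 -0.59:176 -0.56:175 -0.53:177 -0.50:179 -0.47:185 -0.44:1
[... 968 characters left out ...]
0.20:94 -0.17:102 -0.14:119 -0.11:138 -0.08:149 -0.05:154 -0.02:159 0.01:159 0.04:157 0.07:155 0.10:152 0.13:149 0.16:150 0.19:153 0.22:160 0.25:167 0.28:168 0.31:164 0.34:154 0.37:133 0.40:111 0.43:102 0.46:104 0.49:110 0.52:111 0.55:107 0.58:99
top 2 -0.80:116 -0.77:117 -0.74:119 -0.71:121 -0.68:125 -0.65:128 -0.62:130 -0.59:131 -0.56:133 -0.53:134 -0.50:133 -0.47:135 -0.44:139 -0.41:144 -0.38:148 -0.35:151 -0.32:152 -0.29:150 -0.26:142 -0.23:127 -0.20:108 -0.17:98 -0.14:105 -0.11:120 -0.08:130 -0.05:128 -0.02:117 0.01:115 0.04:129 0.07:144 0.10:143 0.13:131 0.16:119 0.19:115 0.22:128 0.25:147 0.28:161 0.31:165 0.34:161 0.37:150 0.40:128 0.43:103 0.46:96 0.49:106 0.52:118 0.55:123 0.58:115
```

View pics/n4.png

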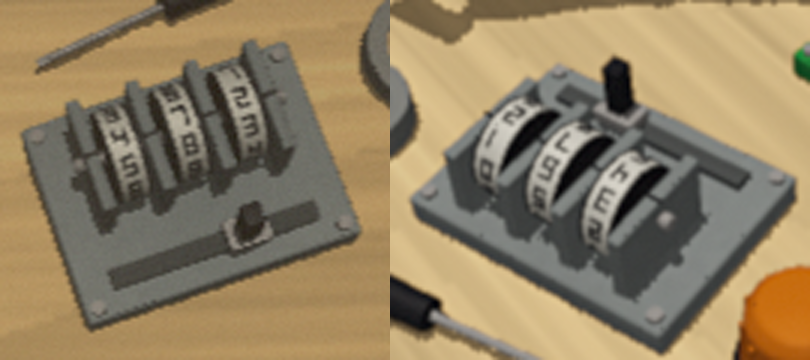

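The picture shows 4, 7 and 2 on the line; the profiles give offsets of about -0.03, -0.03 and 0.00 rad. I check the reference against the black index marks on the cheeks themselves.

```bash
python3 - <<'E'
from w import *
import pickle
d=pickle.load(open("n4.pkl","rb"))
xs=np.arange(-30,71,1.)
for k in d:
    g=cv2.cvtColor(d[k]["pixels"],cv2.COLOR_RGB2GRAY).astype(np.float32)
    for yy in(-63,-21,21,63):
        P=np.vstack([np.c_[xs,np.full(len(xs),yy+e),np.full(len(xs),74)] for e in(-1.5,0,1.5)])
        q=proj(d[k],unit(P,O,Y)).astype(np.float32)
        v=cv2.remap(g,q[:,:1],q[:,1:],1).reshape(3,-1).mean(0)
        print(k,yy,"mid",[int(t) for t in v[40:61]],"near",[int(t) for t in v[4:17:2]],"far",[int(t) for t in v[84:97:2]])
E
```

```text
scene -63 mid [115, 111, 112, 112, 107, 109, 114, 113, 110, 99, 85, 76, 81, 95, 110, 118, 123, 126, 125, 126, 126] near [181, 185, 187, 180, 157, 136, 130] far [134, 133, 130, 120, 125, 162, 185]
scene -21 mid [116, 117, 115, 117, 117, 112, 113, 109, 96, 88, 77, 71, 81, 95, 105, 115, 119, 119, 120, 121, 121] near [91, 75, 73, 82, 103, 121, 125] far [129, 129, 129, 118, 100, 96, 79]
scene 21 mid [119, 119, 120, 120, 120, 121, 119, 112, 100, 85, 75, 81, 97, 112, 121, 126, 127, 127, 127, 127, 128] near [65, 60, 61, 75, 102, 122, 127] far [129, 130, 128, 114, 95, 94, 92]
scene 63 mid [127, 127, 128, 128, 129, 129, 127, 122, 109, 90, 74, 72, 87, 106, 121, 128, 130, 129, 129, 129, 130] near [88, 74, 74, 84, 108, 125, 128] far [129, 130, 128, 113, 90, 90, 102]
top -63 mid [102, 102, 102, 103, 103, 104, 100, 89, 74, 63, 64, 75, 88, 98, 102, 103, 104, 104, 103, 102, 101] near [84, 67, 58, 76, 100, 102, 100] far [101, 102, 107, 133, 148, 152, 154]
top -21 mid [103, 103, 104, 102, 102, 102, 102, 94, 77, 64, 64, 76, 91, 100, 103, 104, 103, 103, 103, 104, 103] near [62, 55, 55, 77, 99, 103, 104] far [101, 99, 108, 129, 142, 144, 142]
top 21 mid [103, 104, 104, 103, 102, 103, 102, 96, 83, 71, 68, 78, 92, 99, 102, 103, 102, 102, 102, 104, 103] near [54, 54, 54, 79, 101, 103, 102] far [102, 103, 112, 141, 153, 155, 152]
top 63 mid [104, 104, 104, 104, 103, 102, 99, 91, 77, 66, 67, 81, 95, 101, 103, 102, 103, 103, 104, 103, 103] near [55, 55, 57, 80, 101, 104, 103] far [102, 104, 116, 143, 154, 157, 153]
```

The marks sit at x = 19.6 (top) and 20.6 (scene), so the reference holds; left and middle are about 0.035 rad over. A small nudge of about -1 mm at the rim for both.

>>> play_rows:
  translation:
    - [0.01,0.03,0]
    - [0.022,0.08,0]
    - [0.038,0.135,0]
    - [0.054,0.19,0]
    - [0.068,0.24,-0.01]
    - [0.0777,0.282,-0.03]
    - [0.0798,0.2906,-0.05]
    - [0.0798,0.2906,-0.053]
    - [0.0798,0.2906,-0.0577]
    - [0.0798,0.2906,-0.0577]
    - [0.0788,0.2903,-0.0577]
    - [0.0781,0.2901,-0.0577]
  yaw: [0,0,0,0,0,0,0,0,0,0,0,0]

```text
clock: 24.08
eef_pos: [617.5, -8.6, 86.6]
eef_rot: [3.138, 0.0, 1.877]
wrist_force: [0.5, 4.2, 5.6]
finger_gap: 0.2
finger_force: 2.6
```

>>> play_rows:
  translation:
    - [0,0,0]
    - [0,0,0.008]
    - [-0.005,0.02,0.01]
    - [-0.011,0.0397,0.008]
    - [-0.011,0.0397,0.003]
    - [-0.011,0.0397,0]
    - [-0.011,0.0397,-0.0023]
    - [-0.011,0.0397,-0.0023]
    - [-0.012,0.0394,-0.0023]
    - [-0.0129,0.0392,-0.0023]
    - [-0.0129,0.0392,-0.0023]
    - [-0.0129,0.0392,0.015]
  yaw: [0,0,0,0,0,0,0,0,0,0,0,0]

```text
clock: 25.58
eef_pos: [603.3, 30.9, 99.4]
eef_rot: [-3.14, -0.0, 1.877]
wrist_force: [-0.0, -0.1, 0.2]
finger_gap: 0.3
finger_force: 0.0
```

>>> play_rows:
  translation:
    - [0.0,-0.02,0.04]
    - [-0.005,-0.08,0.04]
    - [-0.02,-0.14,0.04]
    - [-0.03,-0.2,0.04]
    - [-0.045,-0.26,0.04]
    - [-0.065,-0.32,0.04]
    - [-0.0652,-0.3293,0.04]
    - [-0.0652,-0.3293,0.04]
  yaw: [0,0,0,0,0,0,0,0]

```text
clock: 26.58
eef_pos: [538.5, -298.5, 140.2]
eef_rot: [3.142, 0.0, 1.876]
wrist_force: [0.2, -0.4, -0.4]
finger_gap: 0.2
finger_force: 0.0
```

```bash
python3 look.py n5 | grep -v scene; python3 - <<'E'
from w import *
import pickle
c=pickle.load(open("n5.pkl","rb"))["top"]
# knob: dark blob near predicted top (z 78), convert
g=cv2.cvtColor(c["pixels"],cv2.COLOR_RGB2GRAY)
q=proj(c,unit([[-55,-25,78],[-55,-25,38]],O,Y));print(q)
x,y=q[0].astype(int);m=(g[y-12:y+13,x-12:x+13]<38).astype(np.uint8);print(m)
E
```

```text
26.675 [ 539.0118371  -296.98607998  140.11018271]
top 0 -0.80:87 -0.77:88 -0.74:89 -0.71:90 -0.68:92 -0.65:94 -0.62:96 -0.59:99 -0.56:104 -0.53:108 -0.50:108 -0.47:104 -0.44:102 -0.41:107 -0.38:120 -0.35:137 -0.32:150 -0.29:155 -0.26:156 -0.23:155 -0.20:149 -0.17:140 -0.14:133 -0.11:127 -0.08:124 -0.05:117 -0.02:106 0.01:101 0.04:108 0.07:125 0.10:146 0.13:154 0.16:153 0.19:154 0.22:157 0.25:163 0.28:167 0.31:166 0.34:162 0.37:152 0.40:132 0.43:108 0.46:100 0.49:109 0.52:120 0.55:123 0.58:113
top 1 -0.80:84 -0.77:84 -0.74:86 -0.71:88 -0.68:90 -0.65:92 -0.62:93 -0.59:97 -0.56:102 -0.53:108 -0.50:108 -0.47:104 -0.44:102 -0.41:109 -0.38:122 -0.35:135 -0.32:146 -0.29:149 -0.26:141 -0.23:125 -0.20:109 -0.17:100 -0.14:106 -0.11:126 -0.08:145 -0.05:154 -0.02:159 0.01:160 0.04:158 0.07:156 0.10:152 0.13:149 0.16:149 0.19:152 0.22:159 0.25:167 0.28:168 0.31:165 0.34:160 0.37:152 0.40:135 0.43:112 0.46:98 0.49:99 0.52:106 0.55:111 0.58:108
top 2 -0.80:116 -0.77:117 -0.74:119 -0.71:122 -0.68:125 -0.65:127 -0.62:129 -0.59:130 -0.56:132 -0.53:133 -0.50:132 -0.47:134 -0.44:139 -0.41:143 -0.38:147
[... 983 characters left out ...]
0 0 0 0 0]
 [0 0 0 0 0 0 0 0 0 0 0 0 0 0 0 0 0 0 0 0 0 0 0 0 0]
 [0 0 0 0 0 0 0 0 0 0 0 0 0 0 0 0 0 0 0 0 0 0 0 0 0]
 [0 0 0 0 0 0 0 0 0 0 0 0 0 0 0 0 0 0 0 0 0 0 0 0 0]
 [0 0 0 0 0 0 0 0 1 0 0 0 0 0 0 0 0 0 0 0 0 0 0 0 0]
 [0 0 0 0 0 0 0 0 0 0 0 0 0 0 0 0 0 0 0 0 0 0 0 0 0]
 [0 0 0 0 0 0 0 0 1 0 0 0 0 0 0 0 0 0 0 0 0 0 0 0 0]
 [0 0 0 0 0 0 0 0 0 1 0 0 0 0 0 0 0 0 0 0 0 0 0 0 0]
 [0 0 0 0 0 0 0 0 0 0 1 0 0 0 0 0 0 0 0 0 0 0 0 0 0]
 [0 0 0 0 0 0 0 0 0 0 1 0 0 0 0 0 0 0 0 0 0 0 0 0 0]
 [0 0 0 0 0 0 0 0 0 0 0 0 0 0 0 0 0 0 0 0 0 0 0 0 0]
 [0 0 0 0 0 0 0 0 0 0 0 0 0 0 0 0 0 0 0 0 0 0 0 0 0]
 [0 0 0 0 0 0 0 0 0 0 0 0 0 0 0 0 0 0 0 0 0 0 0 0 0]
 [0 0 0 0 0 0 0 0 0 0 0 0 0 0 0 0 0 0 0 0 0 0 0 0 0]]
```

All three wheels now read within about 0.01 rad. Next I stage to the right of the knob and push it left.

>>> play_rows:
  translation:
    - [0.003,0.03,0]
    - [0.008,0.08,0]
    - [0.014,0.135,0]
    - [0.02,0.185,-0.01]
    - [0.023,0.212,-0.03]
    - [0.023,0.218,-0.055]
    - [0.023,0.218,-0.075]
    - [0.023,0.218,-0.08]
    - [0.023,0.218,-0.08]
  yaw: [0,0,0,0,0,0,0,0,0]

```text
clock: 27.8
eef_pos: [561.8, -79.4, 60.4]
eef_rot: [3.141, 0.0, 1.879]
wrist_force: [0.1, 0.0, -0.2]
finger_gap: 0.1
finger_force: 0.0
```

>>> play_rows:
  translation:
    - [-0.0012,0.0038,0]
    - [-0.0027,0.0086,0]
    - [-0.0039,0.0124,0]
    - [-0.0051,0.0162,0]
    - [-0.0063,0.02,0]
    - [-0.0076,0.0238,0]
    - [-0.0076,0.0238,0]
  yaw: [0,0,0,0,0,0,0]

```text
clock: 28.68
eef_pos: [553.8, -55.8, 59.8]
eef_rot: [-3.141, -0.001, 1.878]
wrist_force: [-0.1, -0.6, 1.0]
finger_gap: 0.7
finger_force: 0.1
```

>>> play_rows:
  translation:
    - [-0.0012,0.0038,0]
    - [-0.0027,0.0086,0]
    - [-0.0045,0.0143,0]
    - [-0.006,0.019,0]
    - [-0.0076,0.0238,0]
    - [-0.0091,0.0286,0]
  yaw: [0,0,0,0,0,0]

```text
clock: 29.42
eef_pos: [544.7, -27.3, 59.8]
eef_rot: [-3.141, -0.0, 1.878]
wrist_force: [1.5, -3.1, -2.4]
finger_gap: 0.3
finger_force: 1.6
```

>>> play_rows:
  translation:
    - [-0.0003,0.001,0]
    - [-0.0006,0.0019,0]
    - [-0.0009,0.0029,0]
    - [-0.0012,0.0038,0]
  yaw: [0,0,0,0]

```text
clock: 29.92
eef_pos: [543.6, -23.8, 59.9]
eef_rot: [-3.141, -0.0, 1.878]
wrist_force: [-0.3, -2.4, -2.4]
finger_gap: 0.2
finger_force: 1.5
```

>>> play_rows:
  translation:
    - [-0.0003,0.001,0]
    - [-0.0006,0.0019,0]
    - [-0.0008,0.0024,0]
  yaw: [0,0,0]

```text
clock: 30.3
eef_pos: [543.4, -22.9, 60.0]
eef_rot: [3.141, 0.003, 1.878]
wrist_force: [4.8, -18.1, -5.9]
finger_gap: 0.1
finger_force: 8.8
```

>>> play_rows:
  translation:
    - [-0.0003,0.001,0]
    - [-0.0005,0.0014,0]
    - [-0.0005,0.0014,0]
  yaw: [0,0,0]

```text
clock: 30.68
eef_pos: [543.3, -22.8, 60.0]
eef_rot: [3.141, 0.005, 1.877]
wrist_force: [7.4, -24.0, -8.8]
finger_gap: 0.3
finger_force: 12.5
```

Force rises to 25 N with no further travel, so it is at the stop. I back off, retreat and check.

>>> play_rows:
  translation:
    - [0.002,-0.006,0]
    - [0.006,-0.02,0]
    - [0.006,-0.025,0.03]
    - [0.006,-0.03,0.08]
    - [0.005,-0.08,0.09]
    - [0.004,-0.14,0.09]
    - [0.002,-0.2,0.09]
    - [0,-0.255,0.09]
    - [0,-0.275,0.09]
    - [0,-0.275,0.09]
  yaw: [0,0,0,0,0,0,0,0,0,0]

```text
clock: 31.92
eef_pos: [542.2, -295.6, 149.7]
eef_rot: [-3.142, -0.001, 1.876]
wrist_force: [0.1, 0.5, -0.7]
finger_gap: 0.7
finger_force: 0.0
```

```bash
python3 look.py n6 | grep -v scene; python3 - <<'E'
from w import *
import pickle
a=pickle.load(open("n5.pkl","rb"));b=pickle.load(open("n6.pkl","rb"))
for k in a:   # knob shift: dark blob along track at knob mid/upper height
    for n,d in(("before",a),("after",b)):
        g=cv2.cvtColor(d[k]["pixels"],cv2.COLOR_RGB2GRAY).astype(np.float32)
        ys=np.arange(-50,51,2.)
        q=proj(d[k],unit(np.c_[np.full(len(ys),-55),ys,np.full(len(ys),70)],O,Y)).astype(np.float32)
        v=cv2.remap(g,q[:,:1],q[:,1:],1)[:,0];print(k,n,v.astype(int).tolist())
im=a["top"]["pixels"].copy();c=b["top"]
A=cv2.resize(c["pixels"][100:290,240:500],None,fx=1.5,fy=1.5)
B=cv2.resize(b["scene"]["pixels"][220:347,130:390],None,fx=1.5,fy=1.5)
h=min(len(A),len(B));cv2.imwrite("pics/fin.png",np.vstack([A,B])[:,:,::-1])
E
```

```text
32.025 [ 542.63248438 -293.75054338  149.90289513]
top 0 -0.80:88 -0.77:88 -0.74:89 -0.71:90 -0.68:92 -0.65:95 -0.62:97 -0.59:100 -0.56:105 -0.53:108 -0.50:108 -0.47:103 -0.44:101 -0.41:106 -0.38:120 -0.35:137 -0.32:150 -0.29:155 -0.26:156 -0.23:155 -0.20:149 -0.17:140 -0.14:132 -0.11:127 -0.08:124 -0.05:118 -0.02:106 0.01:102 0.04:108 0.07:125 0.10:145 0.13:153 0.16:154 0.19:155 0.22:158 0.25:163 0.28:167 0.31:167 0.34:162 0.37:152 0.40:133 0.43:108 0.46:100 0.49:110 0.52:122 0.55:124 0.58:114
top 1 -0.80:84 -0.77:85 -0.74:86 -0.71:87 -0.68:89 -0.65:92 -0.62:93 -0.59:97 -0.56:102 -0.53:107 -0.50:107 -0.47:103 -0.44:102 -0.41:109 -0.38:122 -0.35:135 -0.32:146 -0.29:149 -0.26:141 -0.23:124 -0.20:108 -0.17:99 -0.14:106 -0.11:126 -0.08:145 -0.05:154 -0.02:160 0.01:161 0.04:159 0.07:156 0.10:153 0.13:150 0.16:149 0.19:152 0.22:159 0.25:167 0.28:168 0.31:165 0.34:162 0.37:153 0.40:136 0.43:112 0.46:98 0.49:100 0.52:107 0.55:111 0.58:108
top 2 -0.80:116 -0.77:118 -0.74:120 -0.71:123 -0.68:126 -0.65:128 -0.62:130 -0.59:131 -0.56:132 -0.53:133 -0.50:132 -0.47:134 -0.44:139 -0.41:143 -0.38:14
[... 625 characters left out ...]
 181, 181, 180, 180, 179, 178, 177, 177, 177, 176, 176, 176, 176, 176, 176, 176, 176, 177, 179, 182, 178, 148, 87, 35, 25, 30, 31, 26, 18, 12, 14, 35, 113, 179, 187, 186, 185, 184, 184, 184]
top before [110, 109, 109, 109, 107, 111, 111, 108, 104, 84, 62, 58, 57, 57, 59, 54, 42, 38, 59, 97, 120, 129, 126, 103, 93, 107, 108, 106, 109, 107, 108, 108, 108, 108, 109, 109, 109, 109, 109, 110, 109, 111, 110, 111, 110, 112, 110, 107, 110, 110, 112]
top after [111, 109, 109, 110, 111, 110, 109, 109, 109, 108, 108, 109, 109, 110, 112, 111, 112, 111, 110, 109, 109, 108, 108, 110, 108, 107, 108, 107, 108, 108, 107, 107, 112, 95, 65, 58, 58, 58, 58, 53, 44, 55, 86, 113, 129, 129, 106, 94, 108, 113, 110]
```

View pics/fin.png

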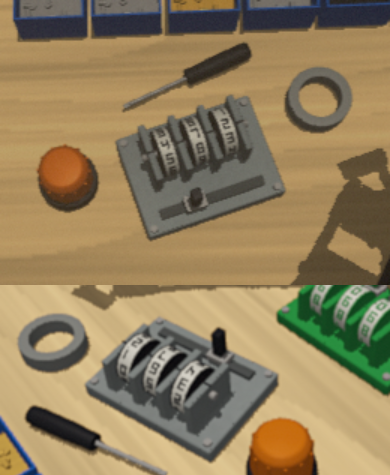

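The picture shows the knob at the left end of its track at about (195,197), digits 4 7 2 set, and the neighbours undisturbed. I check the knob's travel more exactly, by comparing it before and after.

```bash
python3 - <<'E'
from w import *
import pickle
a=pickle.load(open("n5.pkl","rb"));b=pickle.load(open("n6.pkl","rb"))
for k in a:
    c=a[k];F=6
    for z in(58,70):
        p0=proj(c,unit([[-55,-25,z]],O,Y))[0];p1=proj(c,unit([[-55,25,z]],O,Y))[0]
        g=[cv2.cvtColor(d[k]["pixels"],cv2.COLOR_RGB2GRAY) for d in(a,b)]
        C=[]
        for im,p in((g[0],p0),(g[1],p1)):
            x,y=np.round(p).astype(int);s=np.s_[y-22:y+23,x-16:x+17]
            m=(im[s]<(62 if k=="scene" else 60)).astype(np.uint8)
            n,l,st,ce=cv2.connectedComponentsWithStats(m);i=1+np.argmax(st[1:,4]);C.append(ce[i]+[x-16,y-22]);print(k,st[i],end=" ")
        W=cast(c,np.array(C),z);d=W[1]-W[0];print(z,np.hypot(d[0],d[1]).round(2),d.round(1))
E
```

```text
scene [ 12  14  11  18 142] scene [ 11  13  10  19 142] 58 47.62 [-14.6  45.3   0. ]
scene [ 13  19  11  18 142] scene [ 12  18  10  19 142] 70 46.79 [-14.4  44.5   0. ]
top [ 2  0 18 14 92] top [ 6  0 16 12 78] 58 42.92 [-13.5  40.7   0. ]
top [  1   0  18  16 102] top [ 6  0 16 13 85] 70 41.9 [-13.8  39.5   0. ]
```

```bash
python3 - <<'E'
from w import *
import pickle
a=pickle.load(open("n5.pkl","rb"));b=pickle.load(open("n6.pkl","rb"))
for nm,d,y in(("before",a,-25),("after",b,25)):
    c=d["scene"];im=cv2.cvtColor(c["pixels"],cv2.COLOR_RGB2GRAY)
    x0,y0=np.round(proj(c,unit([[-55,y,58]],O,Y))[0]).astype(int)-[16,22]
    m=(im[y0:y0+45,x0:x0+33]<62).astype(np.uint8)
    n,l,st,ce=cv2.connectedComponentsWithStats(m);i=1+np.argmax(st[1:,4])
    ys,xs=np.where(l==i);pts=np.c_[xs+x0,ys+y0]
    # silhouette predicted from knob box, own-camera unit pose
    Oc,Yc=[598.58,-12.39],.3057
    for off in(-2.5,0,2.5):
        B=np.array([[-55+sx*8,y+off+sy*7,z] for sx in(-1,1) for sy in(-1,1) for z in(38,78)])
        q=proj(c,unit(B,Oc,Yc));h=cv2.convexHull(q.astype(np.float32));M=cv2.moments(h)
        print(nm,off,"pred box",q.min(0).round(1),q.max(0).round(1),"cen",round(M["m10"]/M["m00"],1),round(M["m01"]/M["m00"],1))
    print(nm,"meas",pts.min(0),pts.max(0),"cen",pts.mean(0).round(1))
    cv2.imwrite(f"pics/k_{nm}.png",cv2.resize(c["pixels"][y0-10:y0+45,x0-20:x0+60],None,fx=5,fy=5,interpolation=2)[:,:,::-1])
E
```

```text
before -2.5 pred box [247.9 236.5] [260.5 258.7] cen 254.2 247.5
before 0 pred box [248.9 237. ] [261.5 259.2] cen 255.3 248.0
before 2.5 pred box [249.9 237.4] [262.5 259.7] cen 256.3 248.5
before meas [251 240] [261 257] cen [255.9 248.8]
after -2.5 pred box [268.8 246.3] [280.9 268.8] cen 274.9 257.5
after 0 pred box [269.9 246.8] [282.  269.3] cen 276.0 258.0
after 2.5 pred box [270.9 247.3] [283.  269.8] cen 277.1 258.5
after meas [271 249] [280 267] cen [275.7 258.3]
```

The silhouette suggests 48 to 49 mm of travel, within the measuring error of 50. I push once more, a little firmer, to be sure it is fully home.

>>> play_rows:
  translation:
    - [0.001,0.03,0]
    - [0.002,0.08,0]
    - [0.003,0.135,0]
    - [0.005,0.19,0]
    - [0.006,0.235,0]
    - [0.006,0.25,-0.03]
    - [0.006,0.255,-0.07]
    - [0.006,0.255,-0.09]
    - [0.006,0.255,-0.09]
  yaw: [0,0,0,0,0,0,0,0,0]

```text
clock: 33.15
eef_pos: [547.5, -38.5, 59.1]
eef_rot: [-3.139, -0.001, 1.88]
wrist_force: [0.3, 0.4, 0.1]
finger_gap: 0.6
finger_force: 0.0
```

>>> play_rows:
  translation:
    - [-0.0015,0.005,0]
    - [-0.003,0.01,0]
    - [-0.0045,0.014,0]
    - [-0.0051,0.0165,0]
    - [-0.0057,0.0184,0]
    - [-0.006,0.0194,0]
    - [-0.0063,0.0204,0]
    - [-0.0063,0.0206,0]
    - [-0.0063,0.0206,0]
  yaw: [0,0,0,0,0,0,0,0,0]

```text
clock: 34.28
eef_pos: [543.2, -22.8, 60.5]
eef_rot: [3.14, 0.006, 1.877]
wrist_force: [5.2, -25.6, -2.3]
finger_gap: 0.7
finger_force: 13.0
```

The stop is at the same place and does not give, so the knob is fully home. I retreat and hand in.

>>> play_rows:
  translation:
    - [0.002,-0.006,0]
    - [0.006,-0.02,0]
    - [0.006,-0.025,0.03]
    - [0.006,-0.03,0.08]
    - [0.005,-0.08,0.09]
    - [0.004,-0.14,0.09]
    - [0.002,-0.2,0.09]
    - [0,-0.22,0.09]
    - [0,-0.22,0.09]
  yaw: [0,0,0,0,0,0,0,0,0]

```text
clock: 35.4
eef_pos: [541.8, -240.1, 149.6]
eef_rot: [-3.141, -0.001, 1.876]
wrist_force: [0.1, 0.4, -0.1]
finger_gap: 0.1
finger_force: 0.0
```

```bash
python3 -c "
from cell import manip
print(manip.sign_off())"
```

```text
the job is handed in; nothing more can be done
None
```

The job is handed in at about 35 s: the wheels read 4-7-2 to within about 0.01 rad, wheel presses read about 9 N at most, and the beacon, tape and screwdriver look undisturbed; the lock knob was pushed left to a solid stop that two pushes of about 25 N could not shift, though the camera put its travel at 48–49 mm rather than the full 50.

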